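# Line up the spice shakers by height

## Robot

A 7-joint arm with a two-finger parallel gripper is mounted at the origin on a cart in front of the work surface, level with it; the furniture and walls round the work are solid. World frame = base frame: x ahead of the robot, y to its left, z up, the work surface at z = 0. Lengths are in m, angles in rad, forces in N, time in s.
With the tool pointing down it reaches from about 0.4 to 0.925 m from the base axis. Payload 5.6 kg.
Tool frame: the origin (TCP) lies on the centre line of the jaws, within the pads' length; the fingertips stand 17 mm ahead of it and the grasp point (between the pads) lies 2 mm behind it; y points along the fingers, x is the direction in which the jaws open and shut, and the axes are right-handed (so a half turn about y gives the same grasp; the last joint's range is limited). The gripper opens to 85 mm and grips with 20 to 120 N. Pads are 22 mm wide; open, the fingers measure 114 mm over their backs; the gripper's body (76 mm by 85 mm) begins 54 mm behind the grasp point. The pads swing forward as they close: fully open they stand 13 mm farther back than shut.
Start: joints at [-1.369, 0.468, -0.012, 1.603, 0.006, 1.071, -0.056], TCP at [0.158, 0.631, 0.248] pointing down, gripper open.
Joint ranges: [-2.53, 2.53], [-0.31, 2.02], [-1.57, 1.55], [0.28, 2.44], [-1.29, 4.43], [0.15, 1.84], [-2.92, 2.92]. Speed limits (rad/s): [2.57, 2.57, 3.14, 3.14, 3.14, 3.14, 3.14].

## Interface

Orientations are given as a unit quaternion [w, x, y, z].
In Python, from rig import state, snapshot, camera_info, sign_off gives the robot as it stands.
- The arm moves only by the tool arm_command, never from a script. Its argument "moves" is one flat list of numbers, 7 for each row, row after row: the gripper command: -1 is shut, 1 is fully open, values between are in proportion, then the shift along the tool's x, y, z in cm, then the turn, a rotation vector about the tool's x, y, z in degrees. In form: [hand, dx, dy, dz, ax, ay, az, hand, dx, dy, dz, ax, ay, az, ...]. A call has 1 to 10 rows; each row shifts and turns the commanded pose from where the row before left it, along the tool's axes as they then stand; what a row does not reach is not made up. A row lasts 1/12 s, in which the tool goes at most 41.7 mm and 7.16 degrees, less where a joint would pass 70% of its speed; a pose out of reach is approached as far as the arm can. A call with a gripper value outside its range is refused whole. The fingers move at their own pace and stop on an object; the grip force is fixed at half the most. Time passes only in rows, so rows that do not move let the fingers close. It gives the time, the measured TCP pose, the force and the opening at its end, in the units of the state.
- state(): the state, without advancing time (a new reading comes with each control period).
- snapshot(name): name is "scene" or "top" or "wrist"; returns (picture, depth): 420x560x3 uint8, red, green, blue; 420x560 float32, m along the optical axis (not along the pixel's ray), 0 where there is no reading.
- camera_info(name): a dict with "vfov" (degrees; the focal length in pixels is half the picture's height over the tangent of half this angle, whatever the lens; pixels are square), "cx", "cy" (the principal point, pixels), "view" (4x4, takes a point from world to camera coordinates); the wrist camera has in their place "tool_from_camera" (4x4, takes a point from camera to tool coordinates, whose origin is the TCP and whose axes are the tool frame's). Camera axes: x right, y down, z forward; pixel columns grow to the right and rows downward; lengths in m; the calibration is good to about 2 mm. A picture is of the moment at which its call begins: read the wrist's pose just before it. camera_info takes no time and is no camera call.
- sign_off(): hands the job in, once; it reports no verdict.
The state is a dict: "time": time; "joint_positions": joint angles; "joint_vel": joint speeds; "joint_torque": joint torques, N m; "eef_pos": TCP position; "tcp_rot": TCP orientation; "ft_force": force on the tool from outside, world axes, zero at the start; "torque": the same for the moment, N m; "opening": finger opening in m.
Only numpy, scipy, OpenCV 4.12 (cv2) and the standard library are available. Lean on these libraries where they do the work, as an engineer would, in place of code of your own. Each camera call takes 0.05 s, during which the arm holds its last target.

## Task

Set up the seasoning station: stand the four steel spice shakers on the row of round black pads, one centred on each pad, in order of height, with the tallest on the pad next to the green tin that stands at one end of the row, and each one shorter than the last as you go away from the tin. Keep the shakers upright all the time and leave them all standing still.

Things in the scene. Friction and masses are not known exactly. Their poses are not given: they have to be found in the camera images.
- shaker_tallest: the tallest and widest of four round steel spice shakers: a straight upright cylinder 60 mm in diameter and 115 mm high overall with a fixed, slightly domed lid (its top 15 mm) with small dark holes. Loose, under 0.5 kg. Grasp it round the 60 mm cylinder below the lid. Origin at the centre of its underside, z up along its axis; it starts standing on the table, somewhere in the front part near the robot.
- shaker_second: the second tallest of four round steel spice shakers: a straight upright cylinder 54 mm in diameter and 95 mm high overall with a fixed, slightly domed lid (its top 15 mm) with small dark holes. Loose, under 0.5 kg. Grasp it round the 54 mm cylinder below the lid. Origin at the centre of its underside, z up along its axis; it starts standing on the table, somewhere in the front part near the robot.
- shaker_third: the third tallest of four round steel spice shakers: a straight upright cylinder 48 mm in diameter and 75 mm high overall with a fixed, slightly domed lid (its top 15 mm) with small dark holes. Loose, under 0.5 kg. Grasp it round the 48 mm cylinder below the lid. Origin at the centre of its underside, z up along its axis; it starts standing on the table, somewhere in the front part near the robot.
- shaker_shortest: the shortest and narrowest of four round steel spice shakers: a straight upright cylinder 42 mm in diameter and 55 mm high overall with a fixed, slightly domed lid (its top 15 mm) with small dark holes. Loose, under 0.5 kg. Grasp it round the 42 mm cylinder below the lid. Origin at the centre of its underside, z up along its axis; it starts standing on the table, somewhere in the front part near the robot.
- pad_a: one of four identical round black rubber pads, 90 mm in diameter, 5 mm thick, flat, fixed on the table. Together they lie in one straight row, neighbouring centres 105 mm apart, the row running roughly left to right (up to 6 degrees askew) behind the shakers; the letters a to d say nothing about their order in the row. Origin at the centre of its underside (on the table), z up.
- pad_b: one of four identical round black rubber pads, 90 mm in diameter, 5 mm thick, flat, fixed on the table. Together they lie in one straight row, neighbouring centres 105 mm apart, the row running roughly left to right (up to 6 degrees askew) behind the shakers; the letters a to d say nothing about their order in the row. Origin at the centre of its underside (on the table), z up.
- pad_c: one of four identical round black rubber pads, 90 mm in diameter, 5 mm thick, flat, fixed on the table. Together they lie in one straight row, neighbouring centres 105 mm apart, the row running roughly left to right (up to 6 degrees askew) behind the shakers; the letters a to d say nothing about their order in the row. Origin at the centre of its underside (on the table), z up.
- pad_d: one of four identical round black rubber pads, 90 mm in diameter, 5 mm thick, flat, fixed on the table. Together they lie in one straight row, neighbouring centres 105 mm apart, the row running roughly left to right (up to 6 degrees askew) behind the shakers; the letters a to d say nothing about their order in the row. Origin at the centre of its underside (on the table), z up.
- tea_tin: green box-shaped tin, 71 x 88 mm, 111 mm high, fixed, just beyond one end (left or right) of the row of pads, 30 to 45 mm behind its line, about 140 mm from the nearest pad's centre; origin at the centre of its underside. Not listed: a cream bowl, 64 mm high, beyond the other end; a white cup, 76 mm wide, 47 mm high, among the shakers; a like tin far off at the back right; a shelf 0.3 m up, some 0.15 m behind the row.
Mind the look-alikes: they are no part of the job. Leave any orange look-alike of the shaker_tallest alone.

How it is judged:
At the end, for the whole second after the job is handed in: Each shaker stands upright (within 0.1 rad) and at rest on its pad, its axis within 15 mm of the pad's centre: tallest on the pad nearest the green tin, then second tallest, third and shortest along the row away from it (((horizontal distance between pad_a and tea_tin between 0.09 and 0.19 m and horizontal distance between shaker_tallest and pad_a below 0.015 m) or (horizontal distance between pad_b and tea_tin between 0.09 and 0.19 m and horizontal distance between shaker_tallest and pad_b below 0.015 m) or (horizontal distance between pad_c and tea_tin between 0.09 and 0.19 m and horizontal distance between shaker_tallest and pad_c below 0.015 m) or (horizontal distance between pad_d and tea_tin between 0.09 and 0.19 m and horizontal distance between shaker_tallest and pad_d below 0.015 m)) and height (world z) of shaker_tallest between 0.002 and 0.009 m and angle between each of shaker_tallest, shaker_second, shaker_third, shaker_shortest's own z axis and vertical below 0.1 rad and linear speed of each of shaker_tallest, shaker_second, shaker_third, shaker_shortest below 0.02 m/s and ((horizontal distance between pad_a and tea_tin between 0.195 and 0.295 m and horizontal distance between shaker_second and pad_a below 0.015 m) or (horizontal distance between pad_b and tea_tin between 0.195 and 0.295 m and horizontal distance between shaker_second and pad_b below 0.015 m) or (horizontal distance between pad_c and tea_tin between 0.195 and 0.295 m and horizontal distance between shaker_second and pad_c below 0.015 m) or (horizontal distance between pad_d and tea_tin between 0.195 and 0.295 m and horizontal distance between shaker_second and pad_d below 0.015 m)) and height (world z) of shaker_second between 0.002 and 0.009 m and ((horizontal distance between pad_a and tea_tin between 0.3 and 0.4 m and horizontal distance between shaker_third and pad_a below 0.015 m) or (horizontal distance between pad_b and tea_tin between 0.3 and 0.4 m and horizontal distance between shaker_third and pad_b below 0.015 m) or (horizontal distance between pad_c and tea_tin between 0.3 and 0.4 m and horizontal distance between shaker_third and pad_c below 0.015 m) or (horizontal distance between pad_d and tea_tin between 0.3 and 0.4 m and horizontal distance between shaker_third and pad_d below 0.015 m)) and height (world z) of shaker_third between 0.002 and 0.009 m and ((horizontal distance between pad_a and tea_tin between 0.405 and 0.505 m and horizontal distance between shaker_shortest and pad_a below 0.015 m) or (horizontal distance between pad_b and tea_tin between 0.405 and 0.505 m and horizontal distance between shaker_shortest and pad_b below 0.015 m) or (horizontal distance between pad_c and tea_tin between 0.405 and 0.505 m and horizontal distance between shaker_shortest and pad_c below 0.015 m) or (horizontal distance between pad_d and tea_tin between 0.405 and 0.505 m and horizontal distance between shaker_shortest and pad_d below 0.015 m)) and height (world z) of shaker_shortest between 0.002 and 0.009 m); the robot touches nothing.
It fails at once if the shaker tallest is tipped over (more than 0.7 rad) (angle between shaker_tallest's own z axis and vertical above 0.7 rad).
It fails at once if the shaker second is tipped over (more than 0.7 rad) (angle between shaker_second's own z axis and vertical above 0.7 rad).
It fails at once if the shaker third is tipped over (more than 0.7 rad) (angle between shaker_third's own z axis and vertical above 0.7 rad).
It fails at once if the shaker shortest is tipped over (more than 0.7 rad) (angle between shaker_shortest's own z axis and vertical above 0.7 rad).
It also fails if it takes over 99 s, if anything falls off the work surface, if the arm or the gripper's body presses on something with over 40 N, if the wrist force passes 120 N, or if a joint passes its speed limit or range.

## Working session

There is one attempt and no reset: what is moved stays moved. The work goes in short steps, Python scripts to look and compute and a tool call to move; the robot and the scene stay as the last step left them, time stands still between calls to the robot, and variables do not carry over. Pictures are saved under pics/ and viewed, and the job is handed in when it is done.

Besides the shell and the picture viewer there is one more tool, called after "Call:" as name(argument=value, ...) on one line, values as JSON. arm_command: Moves the arm, as the interface text tells. Its arguments: {"type":"object","properties":{"moves":{"type":"array","items":{"type":"number"}}},"required":["moves"]}

```bash
mkdir -p pics; ls
python3 - <<'E'
from rig import *
import cv2,numpy as np
print(state())
for n in("scene","top"):
    p,d=snapshot(n); cv2.imwrite(f"pics/{n}0.png",p[:,:,::-1]); np.savez(f"/tmp/{n}0.npz",p=p,d=d)
    print(camera_info(n))
print(camera_info("wrist"))
E
```

```text
pics
{'time': 0.0, 'joint_positions': array([-1.36896866,  0.46838935, -0.01161019,  1.60363619,  0.00603047,
        1.07138576, -0.05632139]), 'joint_vel': array([-2.15990000e-03,  1.46324088e-03, -1.67683337e-03, -1.88686633e-04,
       -7.36789874e-04, -1.03346418e-03,  8.12327556e-05]), 'joint_torque': array([ 5.66663693e-04, -5.32376647e+01,  2.21275608e-02, -2.51307607e+01,
        1.14753013e-02,  7.57398549e-03,  1.06008642e-06]), 'eef_pos': array([0.15749236, 0.630085  , 0.2473252 ]), 'tcp_rot': array([-0.55689811,  0.55775445,  0.43472275, -0.43564962]), 'ft_force': array([ 0.5279014 , -0.35365358,  0.90572916]), 'torque': array([-0.01010721,  0.00933812,  0.03467283]), 'opening': 0.08535248909711596}
{'vfov': 42.73406804912266, 'cx': 283.5180123124703, 'cy': 209.52071672932072, 'view': array([[ 0.76832335, -0.63972493,  0.02076658, -0.38433203],
       [-0.37407255, -0.4751232 , -0.7964469 ,  0.27071858],
       [ 0.51937362,  0.60416055, -0.60435179,  1.14199993],
       [ 0.        ,  0.        ,  0.        ,  1.        ]])}
{'vfov': 49.23236507208666, 'cx': 283.3310544776884, 'cy': 215.37152023394293, 'view': array([[-2.19537677e-02, -9.99742271e-01, -5.78126689e-03,
         7.52147221e-02],
       [-9.77087028e-01,  2.26800669e-02, -2.11628341e-01,
         5.49515873e-01],
       [ 2.11704918e-01,  1.00276144e-03, -9.77333117e-01,
         1.09365596e+00],
       [ 0.00000000e+00,  0.00000000e+00,  0.00000000e+00,
         1.00000000e+00]])}
{'vfov': 65.28503511071766, 'cx': 279.22653017705244, 'cy': 207.0147352725315, 'tool_from_camera': array([[ 9.99999880e-01,  3.85109452e-05, -4.87557639e-04,
        -1.12824543e-04],
       [ 4.76265799e-04, -3.03350262e-01,  9.52879002e-01,
        -1.25142154e-01],
       [-1.11204467e-04, -9.52879120e-01, -3.03350244e-01,
         7.83213299e-02],
       [ 0.00000000e+00,  0.00000000e+00,  0.00000000e+00,
         1.00000000e+00]])}
```

View pics/scene0.png

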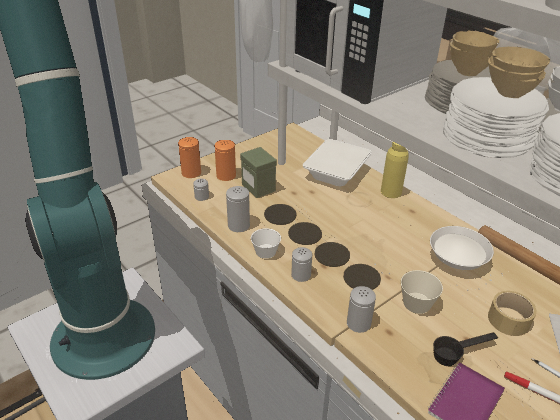

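View pics/top0.png

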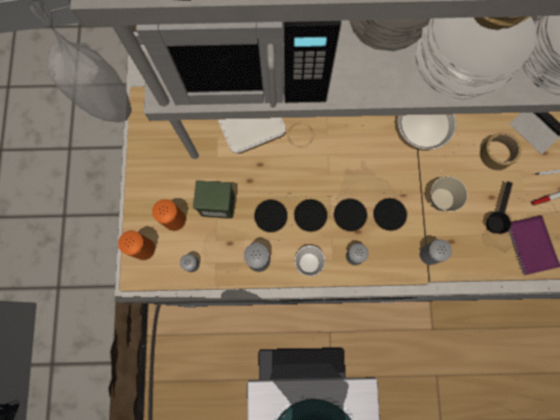

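The tin is at the left (+y) end at top-view pixel (213,198). The pads are at (271,215), (311,215), (350,214) and (390,213). The steel shakers are at about (189,262) shortest, (257,255) tallest, (357,253) third and (436,251) second, with the cup at (310,260) and the orange look-alikes at far left. Next I'll measure positions.

```bash
cat > h.py <<'E'
import numpy as np,cv2
from rig import *
def cloud(n,d,info=None,T=None):
    i=info or camera_info(n); f=210/np.tan(np.radians(i['vfov']/2))
    v,u=np.mgrid[0:420,0:560]
    P=np.stack([(u-i['cx'])/f*d,(v-i['cy'])/f*d,d],-1)
    if T is None: T=np.linalg.inv(i['view'])
    W=P@T[:3,:3].T+T[:3,3]; W[d==0]=np.nan
    return W
def circ(xy):
    from scipy.optimize import least_squares
    c0=np.r_[xy.mean(0),.025]
    r=least_squares(lambda p:np.hypot(xy[:,0]-p[0],xy[:,1]-p[1])-p[2],c0,loss='soft_l1',f_scale=.001)
    return r.x
E
python3 - <<'E'
from h import *
for n in("top","scene"):
    a=np.load(f"/tmp/{n}0.npz");p=a['p'].astype(int);d=a['d'];W=cloud(n,d)
    X,Y,Z=W[...,0],W[...,1],W[...,2]
    reg=(X>.3)&(X<.85)&(Y>-.5)&(Y<.6)
    print(n,'table z',np.nanmedian(Z[reg&(abs(Z)<.02)]))
    m=reg&(Z>.02)&(Z<.16)
    k,l,s,c=cv2.connectedComponentsWithStats(m.astype(np.uint8))
    for i in range(1,k):
        if s[i,4]<60: continue
        q=W[l==i]; zt=np.percentile(q[:,2],98); t=q[q[:,2]>zt-.012]
        print(s[i],'ztop %.3f'%zt,'topmean',t[:,:2].mean(0).round(4),'ext',(q.max(0)-q.min(0)).round(3),'min',q.min(0).round(3),p[l==i].mean(0).round())
    m=reg&(Z<.02)&(p.max(-1)<50)
    k,l,s,c=cv2.connectedComponentsWithStats(m.astype(np.uint8))
    for i in range(1,k):
        if s[i,4]<200: continue
        q=W[l==i]; print('pad',s[i],q.mean(0).round(4),(q.max(0)-q.min(0)).round(3))
E
```

```text
top table z 0.000318098525862176
[ 398  114   58   36 1652] ztop 0.052 topmean [ 0.7841 -0.3254] ext [0.105 0.154 0.036] min [ 0.722 -0.4    0.021] [180. 171. 156.]
[ 218  118   68   35 1591] ztop 0.056 topmean [0.7805 0.1447] ext [0.095 0.178 0.016] min [0.725 0.053 0.043] [190. 182. 169.]
[178 132  20  25 219] ztop 0.157 topmean [0.7297 0.2973] ext [0.021 0.022 0.14 ] min [0.724 0.289 0.02 ] [91. 83. 75.]
[482 135  18  32 232] ztop 0.051 topmean [ 0.7153 -0.4831] ext [0.081 0.028 0.032] min [ 0.678 -0.5    0.02 ] [98. 81. 54.]
[430 176  38  36 629] ztop 0.066 topmean [ 0.6035 -0.3675] ext [0.093 0.093 0.049] min [ 0.551 -0.403  0.02 ] [125. 115.  96.]
[ 193  180   42   38 1345] ztop 0.115 topmean [0.5935 0.2346] ext [0.078 0.092 0.097] min [0.556 0.189 0.02 ] [72. 77. 59.]
[152 199  33  31 713] ztop 0.118 topmean [0.5572 0.3489] ext [0.06  0.06  0.101] min [0.528 0.32  0.021] [153.  79.  37.]
[487 205  17  29  79] ztop 0.033 topmean [ 0.5357 -0.4804] ext [0.073 0.04  0.013] min [ 0.498 -0.5    0.021] [40. 35. 28.]
[118 230  36  30 760] ztop 0.119 topmean [0.4821 0.4266] ext [0.06 0
[... 2126 characters left out ...]
  20  30 518] ztop 0.078 topmean [ 0.4492 -0.1259] ext [0.046 0.046 0.06 ] min [ 0.427 -0.147  0.02 ] [140. 136. 129.]
[ 401  270   42   40 1113] ztop 0.065 topmean [ 0.604  -0.3571] ext [0.096 0.093 0.048] min [ 0.55  -0.406  0.02 ] [164. 154. 135.]
[348 286  28  41 930] ztop 0.098 topmean [ 0.4481 -0.319 ] ext [0.053 0.054 0.079] min [ 0.424 -0.344  0.02 ] [139. 134. 128.]
[490 291  26  26 278] ztop 0.052 topmean [ 0.7224 -0.4877] ext [0.081 0.024 0.033] min [ 0.679 -0.5    0.02 ] [143. 124.  94.]
[433 336  29  24 178] ztop 0.033 topmean [ 0.5353 -0.479 ] ext [0.066 0.038 0.015] min [ 0.496 -0.5    0.02 ] [56. 50. 44.]
pad [282 348  37  41 234] [ 0.3527 -0.2531 -0.1429] [0.021 0.138 0.052]
```

```bash
cat >> h.py <<'E'
from scipy.spatial.transform import Rotation as Ro
def Rt(s): q=s['tcp_rot'];return Ro.from_quat([q[1],q[2],q[3],q[0]])
def plan(target,yaw=None):
    """yaw: desired angle of tool x in world xy, tool y down. prints total tool-frame shift (cm) at CURRENT orientation & rotvec"""
    s=state();R=Rt(s);p=s['eef_pos']
    out=[p.round(4),'xyaw %.2f'%np.degrees(np.arctan2(R.as_matrix()[1,0],R.as_matrix()[0,0])),'shift_cm',(R.inv().apply(np.array(target)-p)*100).round(2)]
    if yaw is not None:
        x=np.array([np.cos(np.radians(yaw)),np.sin(np.radians(yaw)),0]);y=np.array([0,0,-1.]);Rd=Ro.from_matrix(np.stack([x,y,np.cross(x,y)],1))
        out+=['rot',np.degrees((R.inv()*Rd).as_rotvec()).round(2),'shift after rot',(Rd.inv().apply(np.array(target)-p)*100).round(2)]
    print(*out)
E
python3 - <<'E'
from h import *
s=state();print(Rt(s).as_matrix().round(3))
for y in(0,90,-90,180): plan([.44,.3,.2],y)
E
```

```text
[[ 0.242 -0.    -0.97 ]
 [ 0.97  -0.002  0.242]
 [-0.002 -1.    -0.   ]]
[0.1575 0.6302 0.2474] xyaw 75.97 shift_cm [-25.17   4.79 -35.41] rot [ 7.000e-02  7.597e+01 -7.000e-02] shift after rot [ 28.25   4.74 -33.02]
[0.1575 0.6302 0.2474] xyaw 75.97 shift_cm [-25.17   4.79 -35.41] rot [ -0.   -14.03  -0.09] shift after rot [-33.02   4.74 -28.25]
[0.1575 0.6302 0.2474] xyaw 75.97 shift_cm [-25.17   4.79 -35.41] rot [ 1.4000e-01  1.6597e+02 -1.0000e-02] shift after rot [33.02  4.74 28.25]
[0.1575 0.6302 0.2474] xyaw 75.97 shift_cm [-25.17   4.79 -35.41] rot [-8.0000e-02 -1.0403e+02 -7.0000e-02] shift after rot [-28.25   4.74  33.02]
```

Call:
arm_command(moves=[1, 0, 0, 0, 0, 7, 0, 1, 0, 0, 0, 0, 7, 0, 1, 0, 0, 0, 0, 7, 0, 1, 0, 0, 0, 0, 7, 0, 1, 0, 0, 0, 0, 7, 0, 1, 0, 0, 0, 0, 7, 0, 1, 0, 0, 0, 0, 7, 0, 1, 0, 0, 0, 0, 7, 0, 1, 0, 0, 0, 0, 7, 0, 1, 0, 0, 0, 0, 7, 0])

```text
time: 0.93
eef_pos: [0.1574, 0.6303, 0.2477]
tcp_rot: [-0.706, 0.707, 0.035, -0.035]
ft_force: [0.0, 0.2, 0.1]
opening: 0.0854
```

Call:
arm_command(moves=[1, 0, 0, 0, 0, 5.97, 0, 1, 3, 0, -3.5, 0, 0, 0, 1, 3, 0, -3.5, 0, 0, 0, 1, 3, 0, -3.5, 0, 0, 0, 1, 3, 0, -3.5, 0, 0, 0, 1, 3, 0, -3.5, 0, 0, 0, 1, 3, 0, -3.5, 0, 0, 0, 1, 3, 0, -3.5, 0, 0, 0, 1, 3, 0, -3.5, 0, 0, 0, 1, 3, 0, -3.5, 0, 0, 0])

```text
time: 1.77
eef_pos: [0.4023, 0.344, 0.2482]
tcp_rot: [0.707, -0.707, -0.0, 0.0]
ft_force: [0.4, 0.1, -1.0]
opening: 0.0854
```

Run:
```python
from h import *
plan([.44,.3,.2],0); print(state()['joint_positions'].round(2))
```

```text
[0.4023 0.344  0.2482] xyaw 0.02 shift_cm [ 3.77  4.82 -4.41] rot [-0.    0.02 -0.02] shift after rot [ 3.77  4.82 -4.4 ]
[-1.12  0.27  0.41  1.92 -0.13  0.98 -0.65]
```

Call:
arm_command(moves=[1, 3, 0, -3.8, 0, 0, 0, 1, 3, 0, -3.8, 0, 0, 0, 1, 3, 0, -3.8, 0, 0, 0, 1, 0, 0, -3, 0, 0, 0, 1, 0, 0, 0, 0, 0, 0, 1, 0, 0, 0, 0, 0, 0])

```text
time: 2.27
eef_pos: [0.4793, 0.2157, 0.2481]
tcp_rot: [-0.707, 0.707, -0.002, 0.001]
ft_force: [-0.5, 0.8, -0.1]
opening: 0.0849
```

```bash
cat >> h.py <<'E'
def wsnap(tag):
    s=state(); p,d=snapshot("wrist"); i=camera_info("wrist")
    T=np.eye(4);T[:3,:3]=Rt(s).as_matrix();T[:3,3]=s['eef_pos'];T=T@i['tool_from_camera']
    W=cloud("wrist",d,i,T); cv2.imwrite(f"pics/{tag}.png",p[:,:,::-1]); np.savez(f"/tmp/{tag}.npz",p=p,W=W,d=d)
    return p,W
def rep(p,W,zt_off=.0,lo=.012):
    p=p.astype(int);X,Y,Z=W[...,0],W[...,1],W[...,2]
    reg=(X>.36)&(X<.7)&(Y>-.5)&(Y<.5)
    print('table',np.nanmedian(Z[reg&(abs(Z)<.02)]).round(4))
    m=reg&(Z>lo)&(Z<.14)
    k,l,s,c=cv2.connectedComponentsWithStats(m.astype(np.uint8))
    for i in range(1,k):
        if s[i,4]<300: continue
        q=W[l==i]; zt=np.percentile(q[:,2],98); t=q[q[:,2]>zt-.01]
        (cc,r)=cv2.minEnclosingCircle(q[:,:2].astype(np.float32)[abs(q[:,2]-zt)<.03])
        print(s[i],'ztop %.3f'%zt,'top',t[:,:2].mean(0).round(4),'bbox',((q.max(0)+q.min(0))/2)[:2].round(4),(q.max(0)-q.min(0))[:2].round(3),'enc',np.round(cc,4),round(r,4))
    m=reg&(Z<.012)&(p.max(-1)<55)
    k,l,s,c=cv2.connectedComponentsWithStats(m.astype(np.uint8))
    for i in range(1,k):
        if s[i,4]<500: continue
        q=W[l==i]; (cc,r)=cv2.minEnclosingCircle(q[:,:2].astype(np.float32)); print('pad',s[i],q.mean(0).round(4),'bbox',((q.max(0)+q.min(0))/2)[:2].round(4),'enc',np.round(cc,4),round(r,4))
E
python3 - <<'E'
from h import *
print(state()['eef_pos']); rep(*wsnap("w1"))
E
```

```text
[0.47931627 0.21568726 0.24813046]
table -0.0
[ 329    0  102   77 6139] ztop 0.116 top [0.5564 0.3424] bbox [0.5579 0.3426] [0.06  0.048] enc [0.5579 0.3478] 0.0301
[ 216   71   46   46 1672] ztop 0.056 top [0.4405 0.3012] bbox [0.4399 0.3012] [0.041 0.04 ] enc [0.44   0.3009] 0.0209
[  349   117   127   113 11299] ztop 0.112 top [0.5929 0.2367] bbox [0.5943 0.2344] [0.078 0.092] enc [0.5941 0.2341] 0.0545
[ 213  224   65  150 6749] ztop 0.115 top [0.4466 0.1316] bbox [0.4373 0.0612] [0.077 0.194] enc [0.4457 0.1282] 0.0302
pad [ 312  235   71   63 3379] [0.5624 0.098  0.0048] bbox [0.563  0.0961] enc [0.5631 0.0957] 0.0443
pad [ 310  308   65   56 2807] [ 0.5616 -0.0067  0.0048] bbox [ 0.5623 -0.0095] enc [ 0.5625 -0.0094] 0.0449
```

View pics/w1.png

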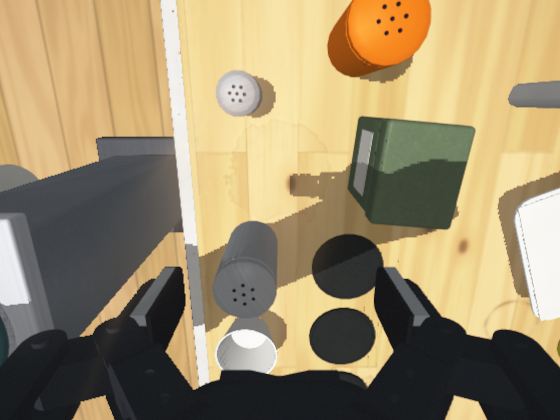

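Call:
arm_command(moves=[1, -1.1, 0, -2.9, 0, 0, 0, 1, -1.1, 0, -2.9, 0, 0, 0, 1, -1.1, 0, -2.9, 0, 0, 0, 1, 0, 3, 0, 0, 0, 0, 1, 0, 3, 0, 0, 0, 0, 1, 0, 0, 0, 0, 0, 0, 1, 0, 0, 0, 0, 0, 0])

```text
time: 2.9
eef_pos: [0.4451, 0.1318, 0.1876]
tcp_rot: [-0.707, 0.708, -0.0, -0.002]
ft_force: [0.6, 0.0, 0.3]
opening: 0.0852
```

Run:
```python
from h import *
plan([.4457,.1285,.07],0); print(state()['joint_positions'].round(2))
```

```text
[0.4451 0.1318 0.1876] xyaw 0.14 shift_cm [ 0.1  11.76 -0.31] rot [ 0.1   0.14 -0.16] shift after rot [ 0.06 11.76 -0.33]
[-0.8   0.25  0.51  2.12 -0.17  0.81 -0.19]
```

Row moves lose little. Descend and check, then close.

Call:
arm_command(moves=[1, 0.05, 2.5, -0.3, 0, 0, 0, 1, 0, 2.5, 0, 0, 0, 0, 1, 0, 2.3, 0, 0, 0, 0, 1, 0, 2.3, 0, 0, 0, 0, 1, 0, 2.2, 0, 0, 0, 0, 1, 0, 0, 0, 0, 0, 0, 1, 0, 0, 0, 0, 0, 0])

```text
time: 3.48
eef_pos: [0.4471, 0.1287, 0.0709]
tcp_rot: [0.707, -0.707, -0.0, 0.001]
ft_force: [0.3, 0.0, 1.1]
opening: 0.0854
```

Call:
arm_command(moves=[-1, 0, 0, 0, 0, 0, 0, -1, 0, 0, 0, 0, 0, 0, -1, 0, 0, 0, 0, 0, 0, -1, 0, 0, 0, 0, 0, 0, -1, 0, 0, 0, 0, 0, 0, -1, 0, 0, 0, 0, 0, 0, -1, 0, 0, 0, 0, 0, 0, -1, 0, 0, 0, 0, 0, 0])

```text
time: 4.15
eef_pos: [0.4475, 0.1286, 0.0722]
tcp_rot: [0.708, -0.706, -0.001, -0.001]
ft_force: [-1.8, -0.5, 7.8]
opening: 0.0577
```

Run:
```python
from h import *
s=state();print(s['eef_pos'],s['opening'],s['ft_force'])
```

```text
[0.44752606 0.12858628 0.07219709] 0.057723511942967064 [-1.81955914 -0.54369329  7.76254505]
```

Call:
arm_command(moves=[-1, 0, -1, 0, 0, 0, 0, -1, 0, -1.5, 0, 0, 0, 0, -1, 0, -1.5, 0, 0, 0, 0, -1, 1.5, 0, -0.4, 0, 0, 0, -1, 2.5, 0, -0.7, 0, 0, 0, -1, 2.6, 0, -0.7, 0, 0, 0, -1, 2.5, 0, -0.7, 0, 0, 0, -1, 2.5, 0, -0.7, 0, 0, 0, -1, 0, 0, 0, 0, 0, 0, -1, 0, 0, 0, 0, 0, 0])

```text
time: 4.98
eef_pos: [0.5635, 0.095, 0.1112]
tcp_rot: [-0.707, 0.707, -0.0, 0.001]
ft_force: [-0.2, 0.7, -2.0]
opening: 0.0577
```

Run:
```python
from h import *
plan([.5633,.0962,.0775],0); s=state(); print(s['opening'],s['ft_force'])
p,W=wsnap("w2");rep(p,W)
```

```text
[0.5635 0.095  0.1112] xyaw -0.08 shift_cm [-0.03  3.37  0.12] rot [ 0.03 -0.08  0.07] shift after rot [-0.02  3.37  0.12]
0.057746714863430866 [-0.19499196  0.68762163 -1.99313207]
table -0.0002
[  259     0   209    76 13550] ztop 0.112 top [0.5929 0.1975] bbox [0.5917 0.1967] [0.072 0.019] enc [0.5917 0.2003] 0.0361
[  160   186   241   140 10962] ztop 0.139 top [0.5624 0.1149] bbox [0.563  0.1111] [0.086 0.028] enc [0.563  0.1014] 0.0429
[  49  298  102   58 1562] ztop 0.047 top [0.419  0.0224] bbox [0.4581 0.0521] [0.119 0.1  ] enc [0.4304 0.0102] 0.0329
pad [ 220  152   74   81 2115] [0.5424 0.1171 0.0046] bbox [0.5458 0.1092] enc [0.5458 0.1092] 0.0383
```

View pics/w2.png

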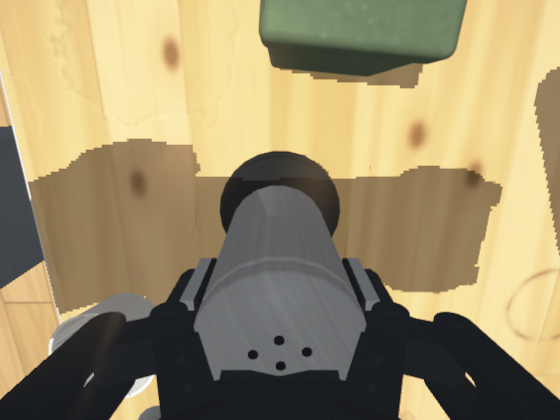

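Call:
arm_command(moves=[-1, 0, 1.2, 0.1, 0, 0, 0, -1, 0, 1.0, 0, 0, 0, 0, -1, 0, 0.6, 0, 0, 0, 0, -1, 0, 0.3, 0, 0, 0, 0, -1, 0, 0.2, 0, 0, 0, 0, -1, 0, 0, 0, 0, 0, 0, -1, 0, 0, 0, 0, 0, 0])

```text
time: 5.62
eef_pos: [0.5615, 0.097, 0.0774]
tcp_rot: [0.707, -0.707, 0.001, 0.001]
ft_force: [-5.3, -0.0, 4.0]
opening: 0.0582
```

Call:
arm_command(moves=[0.2, 0, 0, 0, 0, 0, 0, 1, 0, 0, 0, 0, 0, 0, 1, 0, 0, 0, 0, 0, 0, 1, 0, 0, 0, 0, 0, 0, 1, 0, 0, 0, 0, 0, 0, 1, 0, 0, 0, 0, 0, 0, 1, 0, 0, 0, 0, 0, 0])

```text
time: 6.2
eef_pos: [0.5628, 0.0968, 0.0773]
tcp_rot: [-0.707, 0.707, 0.0, 0.0]
ft_force: [-0.3, -1.1, 0.6]
opening: 0.0853
```

Call:
arm_command(moves=[1, 0, -1.5, 0, 0, 0, 0, 1, 0, -3, 0, 0, 0, 0, 1, 0, -4, 0, 0, 0, 0, 1, 0, -4, 0, 0, 0, 0, 1, 0, -4, 0, 0, 0, 0, 1, -2, 0, -3, 0, 0, 0, 1, -1, 0, -4, 0, 0, 0, 1, -1, 0, -4, 0, 0, 0, 1, -1, 0, -4, 0, 0, 0, 1, 0, 0, 0, 0, 0, 0])

```text
time: 7.03
eef_pos: [0.5102, -0.062, 0.2431]
tcp_rot: [-0.706, 0.708, -0.004, 0.004]
ft_force: [-1.1, -0.6, 0.5]
opening: 0.0857
```

Run:
```python
from h import *
import time
plan([.50,-.16,.25],0)
p,W=wsnap("w3");rep(p,W)
```

```text
[ 0.5102 -0.062   0.2431] xyaw -0.68 shift_cm [-0.91 -0.66 -9.81] rot [ 0.15 -0.68  0.04] shift after rot [-1.02 -0.69 -9.8 ]
table 0.0
[ 299    0   90   48 2995] ztop 0.119 top [0.5583 0.0742] bbox [0.5575 0.083 ] [0.055 0.034] enc [0.5583 0.0835] 0.0269
[ 162   80   80   83 3171] ztop 0.047 top [ 0.4307 -0.0019] bbox [ 0.4365 -0.0021] [0.076 0.076] enc [ 0.4366 -0.0022] 0.0382
[ 198  207   53   62 2401] ztop 0.076 top [ 0.4526 -0.1185] bbox [ 0.452  -0.1208] [0.047 0.047] enc [ 0.4515 -0.121 ] 0.0241
[213 345  45  37 933] ztop 0.057 top [ 0.4443 -0.2928] bbox [ 0.4516 -0.3004] [0.053 0.027] enc [ 0.4517 -0.3109] 0.0266
[335 367  37  23 465] ztop 0.054 top [ 0.6065 -0.3182] bbox [ 0.6048 -0.3267] [0.046 0.022] enc [ 0.6058 -0.3297] 0.0233
pad [ 294   14   84   51 1436] [0.5711 0.0675 0.0046] bbox [0.5669 0.0741] enc [0.5674 0.084 ] 0.042
pad [ 287   83   82   84 5314] [ 0.5622 -0.0086  0.0047] bbox [ 0.5625 -0.0098] enc [ 0.5623 -0.0099] 0.0441
pad [ 311  181   51   70 1863] [ 0.58   -0.106   0.0047] bbox [ 0.5754 -0.1137] enc [ 0.5624 -0.1139] 0.0436
pad [ 296  263   59   61 2191] [ 0.5715 -0.2216  0.0048] bbox [ 0.5664 -0.2191] enc [ 0.5614 -0.219 ] 0.0439
```

View pics/w3.png

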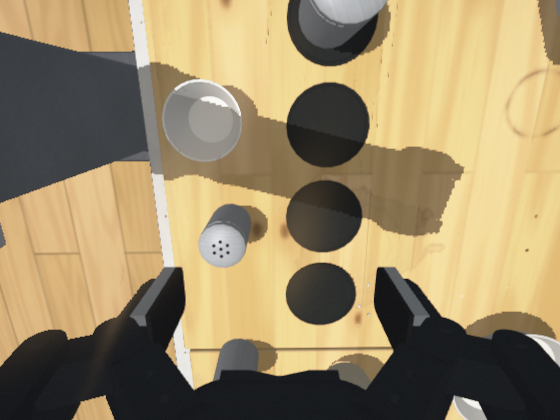

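The tallest stands on its pad at top (335,20). The third shaker is at (222,245), and the free pads are at (328,125), (324,216) and (321,293). Next is the second shaker.

Call:
arm_command(moves=[1, -0.8, 0, -3.6, 0, -0.68, 0, 1, -0.8, 0, -3.6, 0, 0, 0, 1, -0.8, 0, -3.6, 0, 0, 0, 1, -0.8, 0, -3.6, 0, 0, 0, 1, -0.9, 0, -3.6, 0, 0, 0, 1, -0.9, 0, -3.6, 0, 0, 0, 1, -0.9, 0, -3.4, 0, 0, 0, 1, 0, 2, 0, 0, 0, 0, 1, 0, 0, 0, 0, 0, 0, 1, 0, 0, 0, 0, 0, 0])

```text
time: 7.92
eef_pos: [0.4562, -0.3027, 0.2214]
tcp_rot: [0.708, -0.707, -0.004, 0.005]
ft_force: [0.3, -1.1, 0.1]
opening: 0.0854
```

Run:
```python
from h import *
plan([.4513,-.3125,.06],0);print(state()['joint_positions'].round(2))
p,W=wsnap("w4");rep(p,W)
```

```text
[ 0.4562 -0.3027  0.2214] xyaw 0.72 shift_cm [-0.47 16.14 -0.99] rot [-0.08  0.72 -0.12] shift after rot [-0.49 16.14 -0.98]
[-0.02  0.37  0.68  1.92 -0.28  0.95  0.81]
table -0.0001
[ 242  168   65   78 3871] ztop 0.095 top [ 0.451  -0.3129] bbox [ 0.451 -0.315] [0.053 0.054] enc [ 0.4511 -0.3151] 0.0272
[ 378  204  100   92 5068] ztop 0.064 top [ 0.613  -0.3591] bbox [ 0.5971 -0.3589] [0.093 0.092] enc [ 0.5973 -0.3597] 0.047
[313 316  59  35 522] ztop 0.031 top [ 0.5299 -0.4778] bbox [ 0.5312 -0.4806] [0.069 0.038] enc [ 0.5312 -0.4927] 0.0352
pad [ 354    0   88   32 2021] [ 0.5605 -0.1446  0.0045] bbox [ 0.5608 -0.1468] enc [ 0.5608 -0.1343] 0.0397
pad [ 341   51   91   94 6602] [ 0.5594 -0.2188  0.0046] bbox [ 0.5596 -0.2204] enc [ 0.5598 -0.22  ] 0.0446
```

View pics/w4.png

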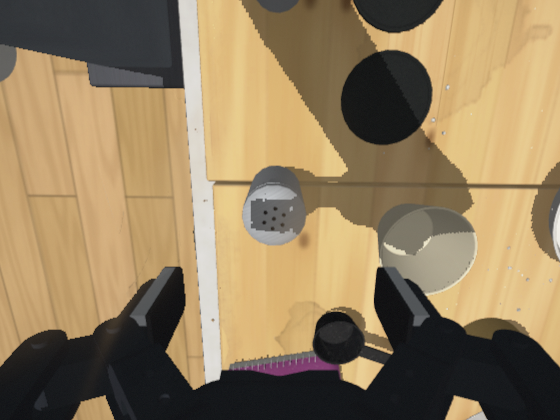

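The second shaker is at (273,205) in the wrist view, well clear of the bowl at (427,248). Descend.

Call:
arm_command(moves=[1, -0.5, 2, -1.1, 0, 0.72, 0, 1, 0, 3, 0, 0, 0, 0, 1, 0, 3, 0, 0, 0, 0, 1, 0, 3, 0, 0, 0, 0, 1, 0, 3, 0, 0, 0, 0, 1, 0, 2.1, 0, 0, 0, 0, 1, 0, 0, 0, 0, 0, 0, 1, 0, 0, 0, 0, 0, 0])

```text
time: 8.63
eef_pos: [0.452, -0.3138, 0.0614]
tcp_rot: [0.707, -0.707, -0.0, 0.001]
ft_force: [-0.2, -0.6, 0.5]
opening: 0.0854
```

Call:
arm_command(moves=[-1, 0, 0, 0, 0, 0, 0, -1, 0, 0, 0, 0, 0, 0, -1, 0, 0, 0, 0, 0, 0, -1, 0, 0, 0, 0, 0, 0, -1, 0, 0, 0, 0, 0, 0, -1, 0, 0, 0, 0, 0, 0, -1, 0, 0, 0, 0, 0, 0, -1, 0, 0, 0, 0, 0, 0])

```text
time: 9.3
eef_pos: [0.4521, -0.3152, 0.0632]
tcp_rot: [-0.707, 0.707, 0.001, 0.001]
ft_force: [-2.2, 1.1, 6.1]
opening: 0.052
```

Call:
arm_command(moves=[-1, 0, -1.5, 0, 0, 0, 0, -1, 0, -2, 0, 0, 0, 0, -1, 0, -2, 1, 0, 0, 0, -1, 2.2, 0, 3, 0, 0, 0, -1, 2.2, 0, 3, 0, 0, 0, -1, 2.2, 0, 3, 0, 0, 0, -1, 2.2, 0, 3, 0, 0, 0, -1, 2.2, 0, 3, 0, 0, 0, -1, 0, 0, 3.5, 0, 0, 0, -1, 0, 0, 3.5, 0, 0, 0])

```text
time: 10.13
eef_pos: [0.5626, -0.0832, 0.1171]
tcp_rot: [-0.707, 0.707, 0.001, 0.001]
ft_force: [0.1, -0.1, -2.2]
opening: 0.052
```

Call:
arm_command(moves=[-1, 0, 0, 3, 0, 0, 0, -1, 0, 0, 2.8, 0, 0, 0, -1, 0, 0, 1.5, 0, 0, 0, -1, 0, 0, 0, 0, 0, 0, -1, 0, 0, 0, 0, 0, 0])

```text
time: 10.55
eef_pos: [0.5616, -0.0108, 0.1169]
tcp_rot: [0.707, -0.707, -0.001, 0.0]
ft_force: [0.1, -1.3, -1.5]
opening: 0.0522
```

Run:
```python
from h import *
plan([.5622,-.0093,.0688],0);s=state(); print(s['opening'],s['ft_force'])
```

```text
[ 0.5616 -0.0108  0.1169] xyaw 0.11 shift_cm [0.06 4.81 0.14] rot [-0.02  0.11  0.05] shift after rot [0.06 4.81 0.15]
0.052191718055673415 [ 0.12590831 -1.29107835 -1.45262465]
```

Call:
arm_command(moves=[-1, 0.1, 1.8, 0.15, 0, 0, 0, -1, 0, 1.3, 0, 0, 0, 0, -1, 0, 0.9, 0, 0, 0, 0, -1, 0, 0.5, 0, 0, 0, 0, -1, 0, 0.3, 0, 0, 0, 0, -1, 0, 0, 0, 0, 0, 0, -1, 0, 0, 0, 0, 0, 0])

```text
time: 11.13
eef_pos: [0.5627, -0.0112, 0.0685]
tcp_rot: [-0.707, 0.707, -0.0, 0.001]
ft_force: [0.6, -0.2, -1.5]
opening: 0.0521
```

Call:
arm_command(moves=[-1, 0, 0.1, 0.1, 0, 0, 0, -1, 0, 0, 0, 0, 0, 0])

```text
time: 11.3
eef_pos: [0.5628, -0.0108, 0.0683]
tcp_rot: [-0.707, 0.707, -0.0, 0.001]
ft_force: [-2.6, -2.6, 6.9]
opening: 0.0523
```

Contact. Release and go up, then to the third at (.4515, -.1205).

Call:
arm_command(moves=[0.2, 0, 0, 0, 0, 0, 0, 1, 0, 0, 0, 0, 0, 0, 1, 0, 0, 0, 0, 0, 0, 1, 0, 0, 0, 0, 0, 0, 1, 0, 0, 0, 0, 0, 0, 1, 0, 0, 0, 0, 0, 0])

```text
time: 11.8
eef_pos: [0.5626, -0.0092, 0.0672]
tcp_rot: [0.707, -0.707, 0.0, -0.0]
ft_force: [0.7, -0.2, 0.1]
opening: 0.0855
```

Call:
arm_command(moves=[1, 0, -1.5, 0, 0, 0, 0, 1, 0, -3, 0, 0, 0, 0, 1, 0, -4, 0, 0, 0, 0, 1, 0, -4, 0, 0, 0, 0, 1, -2.5, 0, -2.5, 0, 0, 0, 1, -3, 0, -3, 0, 0, 0, 1, -3, 0, -3, 0, 0, 0, 1, -2.6, 0, -2.5, 0, 0, 0, 1, 0, 0, 0, 0, 0, 0, 1, 0, 0, 0, 0, 0, 0])

```text
time: 12.63
eef_pos: [0.4514, -0.1194, 0.1926]
tcp_rot: [0.708, -0.707, 0.001, -0.002]
ft_force: [0.0, 0.4, 1.1]
opening: 0.0853
```

Run:
```python
from h import *
plan([.4515,-.1205,.045],0)
p,W=wsnap("w5");rep(p,W)
```

```text
[ 0.4514 -0.1194  0.1926] xyaw -0.26 shift_cm [-1.000e-02  1.476e+01 -1.300e-01] rot [-0.07 -0.26  0.05] shift after rot [ 1.000e-02  1.476e+01 -1.100e-01]
table -0.0001
[ 209    0  102  101 5181] ztop 0.047 top [ 0.4349 -0.0013] bbox [ 0.4365 -0.004 ] [0.076 0.071] enc [ 0.4365 -0.0019] 0.0383
[ 376    2  124   96 8829] ztop 0.101 top [ 0.5588 -0.0108] bbox [ 0.5611 -0.0111] [0.054 0.053] enc [ 0.5612 -0.011 ] 0.0274
[ 251  165   59   70 3218] ztop 0.076 top [ 0.4513 -0.119 ] bbox [ 0.4513 -0.1207] [0.047 0.047] enc [ 0.4513 -0.121 ] 0.024
[446 396  22  24 320] ztop 0.064 top [ 0.6363 -0.3436] bbox [ 0.6334 -0.3483] [0.019 0.055] enc [ 0.629  -0.3483] 0.0278
pad [ 354    8   87  109 3283] [ 0.5458 -0.0118  0.0046] bbox [ 0.5571 -0.0099] enc [ 0.5617 -0.01  ] 0.0445
pad [ 346  135   92   88 6292] [ 0.5607 -0.1132  0.0046] bbox [ 0.5612 -0.1146] enc [ 0.5611 -0.1148] 0.0448
pad [ 340  237   83   74 3370] [ 0.5542 -0.2097  0.0046] bbox [ 0.5598 -0.2188] enc [ 0.5597 -0.219 ] 0.0443
```

View pics/w5.png

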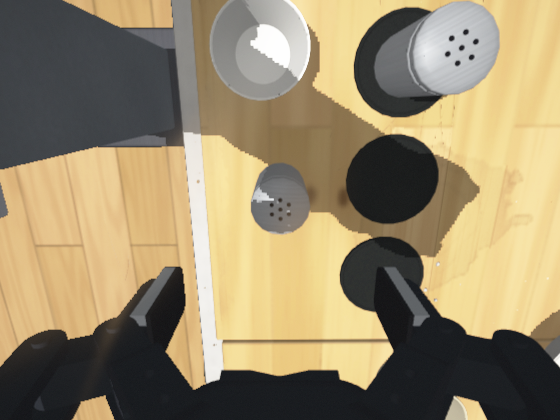

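The second is centred on its pad at (405,60). The third is at (280,200). Descend.

Call:
arm_command(moves=[1, 0, 2, -0.1, 0, -0.26, 0, 1, 0, 3, 0, 0, 0, 0, 1, 0, 3, 0, 0, 0, 0, 1, 0, 3, 0, 0, 0, 0, 1, 0, 2.5, 0, 0, 0, 0, 1, 0, 1.3, 0, 0, 0, 0, 1, 0, 0, 0, 0, 0, 0, 1, 0, 0, 0, 0, 0, 0])

```text
time: 13.35
eef_pos: [0.4529, -0.1187, 0.0436]
tcp_rot: [-0.707, 0.707, 0.001, -0.002]
ft_force: [-0.3, 1.0, 0.7]
opening: 0.0855
```

Call:
arm_command(moves=[-1, 0, 0, 0, 0, 0, 0, -1, 0, 0, 0, 0, 0, 0, -1, 0, 0, 0, 0, 0, 0, -1, 0, 0, 0, 0, 0, 0, -1, 0, 0, 0, 0, 0, 0, -1, 0, 0, 0, 0, 0, 0, -1, 0, 0, 0, 0, 0, 0, -1, 0, 0, 0, 0, 0, 0])

```text
time: 14.02
eef_pos: [0.4531, -0.1191, 0.0454]
tcp_rot: [0.707, -0.707, -0.002, 0.001]
ft_force: [-0.6, 1.2, 5.8]
opening: 0.0464
```

Call:
arm_command(moves=[-1, 0, -1, 0, 0, 0, 0, -1, 0, -1.5, 0, 0, 0, 0, -1, 0, -1.5, 0, 0, 0, 0, -1, 1.5, 0, 0.1, 0, 0, 0, -1, 2.5, 0, 0.2, 0, 0, 0, -1, 2.5, 0, 0.1, 0, 0, 0, -1, 2.5, 0, 0.1, 0, 0, 0, -1, 2, 0, 0.1, 0, 0, 0, -1, 0, 0, 0, 0, 0, 0, -1, 0, 0, 0, 0, 0, 0])

```text
time: 14.85
eef_pos: [0.5631, -0.1126, 0.0849]
tcp_rot: [-0.707, 0.707, 0.002, -0.002]
ft_force: [0.1, -0.1, -2.4]
opening: 0.0464
```

Run:
```python
from h import *
plan([.561,-.1148,.05],0);s=state(); print(s['opening'],s['ft_force'])
```

```text
[ 0.5631 -0.1126  0.0849] xyaw 0.29 shift_cm [-0.21  3.49 -0.22] rot [0.03 0.29 0.04] shift after rot [-0.21  3.49 -0.22]
0.0463752775669057 [ 0.14101364 -0.09760748 -2.35259272]
```

Call:
arm_command(moves=[-1, -0.2, 1.2, -0.1, 0, 0, 0, -1, 0, 1.1, 0, 0, 0, 0, -1, 0, 0.6, 0, 0, 0, 0, -1, 0, 0.4, 0, 0, 0, 0, -1, 0, 0.2, 0, 0, 0, 0, -1, 0, 0, 0, 0, 0, 0, -1, 0, 0, 0, 0, 0, 0])

```text
time: 15.43
eef_pos: [0.5586, -0.1139, 0.0504]
tcp_rot: [0.708, -0.706, 0.0, 0.002]
ft_force: [-9.6, 2.5, 17.9]
opening: 0.0461
```

Call:
arm_command(moves=[-1, 0.1, -0.1, 0, 0, 0, 0, 0.2, 0, 0, 0, 0, 0, 0, 1, 0, 0, 0, 0, 0, 0, 1, 0, 0, 0, 0, 0, 0, 1, 0, 0, 0, 0, 0, 0, 1, 0, 0, 0, 0, 0, 0, 1, 0, 0, 0, 0, 0, 0])

```text
time: 16.02
eef_pos: [0.5614, -0.1139, 0.0501]
tcp_rot: [-0.707, 0.707, 0.001, -0.001]
ft_force: [0.5, -0.5, 0.3]
opening: 0.0857
```

Call:
arm_command(moves=[1, 0, -1.5, 0, 0, 0, 0, 1, 0, -3, 0, 0, 0, 0, 1, 0, -4, 0, 0, 0, 0, 1, 0, -4, 0, 0, 0, 0, 1, 0, -4, 0, 0, 0, 0, 1, 0, -3, 0, 0, 0, 0, 1, -2, 0, 3.5, 0, 0, 0, 1, -2, 0, 3.5, 0, 0, 0, 1, -2, 0, 3.5, 0, 0, 0, 1, -1, 0, 3.5, 0, 0, 0])

```text
time: 16.85
eef_pos: [0.4885, 0.0268, 0.2452]
tcp_rot: [0.708, -0.707, -0.001, 0.001]
ft_force: [1.1, 0.4, 0.3]
opening: 0.0852
```

Call:
arm_command(moves=[1, -1, 0, 4, 0, 0, 0, 1, -1, 0, 4, 0, 0, 0, 1, -1, 0, 4, 0, 0, 0, 1, -1, 0, 4, 0, 0, 0, 1, -1, 0, 4, 0, 0, 0, 1, 0, 0, 4, 0, 0, 0, 1, 0, 0, 3, 0, 0, 0, 1, 0, 0, 0, 0, 0, 0, 1, 0, 0, 0, 0, 0, 0])

```text
time: 17.6
eef_pos: [0.4392, 0.2973, 0.2449]
tcp_rot: [-0.707, 0.707, 0.003, -0.003]
ft_force: [0.7, -1.6, 0.5]
opening: 0.0856
```

Run:
```python
from h import *
plan([.44,.3012,.03],0)
p,W=wsnap("w6");rep(p,W)
```

```text
[0.4392 0.2973 0.2449] xyaw 0.44 shift_cm [ 0.08 21.49  0.41] rot [ 0.05  0.44 -0.01] shift after rot [ 0.08 21.49  0.39]
table -0.0002
[ 295    0   90   81 5865] ztop 0.116 top [0.4819 0.4221] bbox [0.4827 0.42  ] [0.06  0.047] enc [0.4827 0.4264] 0.03
[ 364   99  107   78 6431] ztop 0.116 top [0.5557 0.3499] bbox [0.5576 0.3486] [0.06 0.06] enc [0.558  0.3486] 0.0304
[ 261  154   41   46 1486] ztop 0.056 top [0.4399 0.3025] bbox [0.4402 0.3013] [0.041 0.041] enc [0.44   0.3011] 0.021
[  378   193   129   122 10629] ztop 0.112 top [0.5946 0.2409] bbox [0.5949 0.2342] [0.076 0.093] enc [0.5956 0.2354] 0.0547
[ 349  309   45   81 2130] ztop 0.104 top [0.5372 0.1119] bbox [0.5452 0.0665] [0.031 0.12 ] enc [0.546  0.1061] 0.0242
pad [339 295  35  53 534] [0.5355 0.1103 0.0045] bbox [0.5401 0.1004] enc [0.5487 0.1004] 0.0411
```

View pics/w6.png

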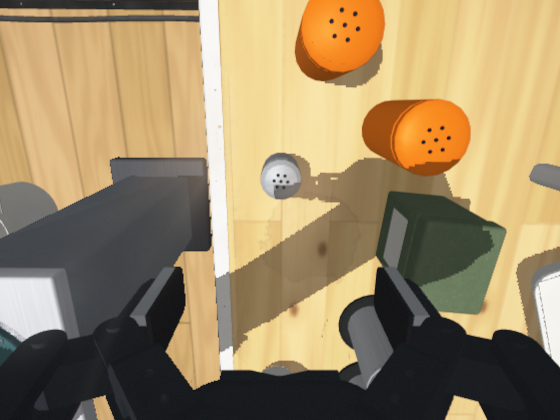

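The shortest is at (281,178), clear of the orange look-alikes. Descend.

Call:
arm_command(moves=[1, 0.1, 2.5, 0.4, 0, 0.4, 0, 1, 0, 3.2, 0, 0, 0, 0, 1, 0, 3.2, 0, 0, 0, 0, 1, 0, 3.2, 0, 0, 0, 0, 1, 0, 3.2, 0, 0, 0, 0, 1, 0, 3, 0, 0, 0, 0, 1, 0, 2.2, 0, 0, 0, 0, 1, 0, 1.1, 0, 0, 0, 0, 1, 0, 0, 0, 0, 0, 0, 1, 0, 0, 0, 0, 0, 0])

```text
time: 18.48
eef_pos: [0.4416, 0.2987, 0.0298]
tcp_rot: [-0.707, 0.707, -0.002, 0.002]
ft_force: [0.1, 0.4, -0.2]
opening: 0.0855
```

Call:
arm_command(moves=[-1, 0, 0, 0, 0, 0, 0, -1, 0, 0, 0, 0, 0, 0, -1, 0, 0, 0, 0, 0, 0, -1, 0, 0, 0, 0, 0, 0, -1, 0, 0, 0, 0, 0, 0, -1, 0, 0, 0, 0, 0, 0, -1, 0, 0, 0, 0, 0, 0, -1, 0, 0, 0, 0, 0, 0])

```text
time: 19.15
eef_pos: [0.4412, 0.3003, 0.0305]
tcp_rot: [0.708, -0.707, 0.001, -0.001]
ft_force: [-1.8, -0.5, 7.4]
opening: 0.0397
```

Call:
arm_command(moves=[-1, 0, -1.5, 0, 0, 0, 0, -1, 0, -2.5, 0, 0, 0, 0, -1, 0, -4, 0, 0, 0, 0, -1, 0, -4, 0, 0, 0, 0, -1, 0, -4, 0, 0, 0, 0, -1, 0.4, 0, -3.5, 0, 0, 0, -1, 0.4, 0, -3.5, 0, 0, 0, -1, 0.4, 0, -3.5, 0, 0, 0, -1, 0.4, 0, -3.5, 0, 0, 0, -1, 0.4, 0, -3.5, 0, 0, 0])

```text
time: 19.98
eef_pos: [0.4599, 0.1232, 0.1897]
tcp_rot: [0.707, -0.707, 0.001, -0.001]
ft_force: [1.0, 0.0, -1.3]
opening: 0.0402
```

Call:
arm_command(moves=[-1, 1, 0, -3.5, 0, 0, 0, -1, 1, 0, -3.5, 0, 0, 0, -1, 1, 0, -3.5, 0, 0, 0, -1, 1, 0, -3.5, 0, 0, 0, -1, 1, 0, -3.5, 0, 0, 0, -1, 1, 0, -3.5, 0, 0, 0, -1, 1, 0, -3.5, 0, 0, 0, -1, 1, 0, -3.5, 0, 0, 0, -1, 1, 0, -3.5, 0, 0, 0, -1, 0.7, 0, -2.5, 0, 0, 0])

```text
time: 20.82
eef_pos: [0.5562, -0.2192, 0.1897]
tcp_rot: [-0.707, 0.708, -0.002, 0.002]
ft_force: [0.6, -0.1, -0.7]
opening: 0.0402
```

Call:
arm_command(moves=[-1, 0, 0, 0, 0, 0, 0, -1, 0, 0, 0, 0, 0, 0])

```text
time: 20.98
eef_pos: [0.5556, -0.2175, 0.1892]
tcp_rot: [-0.707, 0.707, -0.002, 0.002]
ft_force: [0.1, 0.2, -2.1]
opening: 0.04
```

Run:
```python
from h import *
plan([.5598,-.2195,.035],0);s=state(); print(s['opening'],s['ft_force'])
```

```text
[ 0.5556 -0.2175  0.1892] xyaw -0.37 shift_cm [ 0.43 15.42 -0.19] rot [ 0.03 -0.37 -0.03] shift after rot [ 0.42 15.42 -0.2 ]
0.039962241019357476 [ 0.14014855  0.2165195  -2.06974591]
```

Call:
arm_command(moves=[-1, 0.4, 2.5, -0.2, 0, -0.37, 0, -1, 0, 3.2, 0, 0, 0, 0, -1, 0, 3.2, 0, 0, 0, 0, -1, 0, 2.5, 0, 0, 0, 0, -1, 0, 2, 0, 0, 0, 0, -1, 0, 1, 0, 0, 0, 0, -1, 0, 0.5, 0, 0, 0, 0, -1, 0, 0.3, 0, 0, 0, 0, -1, 0, 0, 0, 0, 0, 0, -1, 0, 0, 0, 0, 0, 0])

```text
time: 21.82
eef_pos: [0.5611, -0.2177, 0.0385]
tcp_rot: [-0.707, 0.707, 0.002, -0.001]
ft_force: [1.2, -0.7, -0.7]
opening: 0.0397
```

Call:
arm_command(moves=[-1, 0, 0.15, -0.1, 0, 0, 0, -1, 0, 0.15, 0, 0, 0, 0, -1, 0, 0, 0, 0, 0, 0])

```text
time: 22.07
eef_pos: [0.561, -0.2191, 0.0356]
tcp_rot: [-0.707, 0.707, 0.002, -0.0]
ft_force: [-0.8, -0.2, 4.5]
opening: 0.0397
```

Touching. Release, rise and inspect.

Call:
arm_command(moves=[0.2, 0, 0, 0, 0, 0, 0, 1, 0, 0, 0, 0, 0, 0, 1, 0, 0, 0, 0, 0, 0, 1, 0, 0, 0, 0, 0, 0, 1, 0, 0, 0, 0, 0, 0, 1, 0, 0, 0, 0, 0, 0, 1, 0, 0, 0, 0, 0, 0])

```text
time: 22.65
eef_pos: [0.5602, -0.2187, 0.0342]
tcp_rot: [0.707, -0.707, -0.001, 0.001]
ft_force: [0.8, 0.0, -0.1]
opening: 0.0853
```

Call:
arm_command(moves=[1, 0, -1.5, 0, 0, 0, 0, 1, 0, -3, 0, 0, 0, 0, 1, 0, -4, 0, 0, 0, 0, 1, 0, -4, 0, 0, 0, 0, 1, 0, -4, 0, 0, 0, 0, 1, 0, -4, 0, 0, 0, 0, 1, -3, -2, 0, 0, 0, 0, 1, -4, 0, 0, 0, 0, 0, 1, -4, 0, 0, 0, 0, 0, 1, 0, 0, 0, 0, 0, 0])

```text
time: 23.48
eef_pos: [0.4421, -0.2197, 0.2594]
tcp_rot: [0.709, -0.705, 0.002, 0.0]
ft_force: [-1.1, -0.2, -1.0]
opening: 0.0854
```

Run:
```python
from h import *
print(state()['eef_pos'])
p,W=wsnap("w7");rep(p,W,lo=.012)
for n in ("top","scene"):
    p,d=snapshot(n);cv2.imwrite(f"pics/{n}1.png",p[:,:,::-1]);print(n)
    W=cloud(n,d); rep(p,W,lo=.02)
```

```text
[ 0.44208864 -0.21972285  0.25935992]
table -0.0002
[ 369   43   72   59 3270] ztop 0.081 top [ 0.5573 -0.1163] bbox [ 0.5589 -0.1163] [0.048 0.048] enc [ 0.5591 -0.1165] 0.0243
[ 365  155   51   46 1673] ztop 0.061 top [ 0.5582 -0.2169] bbox [ 0.5599 -0.2184] [0.041 0.041] enc [ 0.5599 -0.2182] 0.0212
[ 385  258   75   62 1668] ztop 0.064 top [ 0.6231 -0.3427] bbox [ 0.6079 -0.3471] [0.071 0.069] enc [ 0.6057 -0.3495] 0.0443
[322 350  50  31 407] ztop 0.031 top [ 0.5321 -0.4753] bbox [ 0.5316 -0.4804] [0.066 0.039] enc [ 0.5321 -0.4885] 0.0343
pad [367   0  62  16 662] [ 0.5612 -0.0471  0.0045] bbox [ 0.561  -0.0484] enc [ 0.561 -0.042] 0.0309
pad [ 350   33   74   87 2558] [ 0.5478 -0.1162  0.0046] bbox [ 0.5582 -0.1152] enc [ 0.5609 -0.1152] 0.0444
pad [ 344  135   76   74 2633] [ 0.5531 -0.2144  0.0047] bbox [ 0.5605 -0.2196] enc [ 0.5604 -0.2197] 0.0448
top
table 0.0005
[ 193  180   42   38 1341] ztop 0.115 top [0.5937 0.2349] bbox [0.5945 0.235 ] [0.077 0.092] enc [0.5945 0.235 ] 0.0537
[257 196  25  31 629] ztop 0.123 top [0.559  0.0975] bbox [0.5591 0.0969] [0.059 0.058] enc 
[... 1000 characters left out ...]
ztop 0.121 top [0.5766 0.1624] bbox [0.5807 0.1728] [0.105 0.222] enc [0.5843 0.1726] 0.1123
[295 200  21  36 622] ztop 0.103 top [ 0.5537 -0.0155] bbox [ 0.5585 -0.0151] [0.052 0.054] enc [ 0.5586 -0.0142] 0.0268
[323 227  21  30 509] ztop 0.082 top [ 0.5561 -0.1204] bbox [ 0.5573 -0.1187] [0.05  0.049] enc [ 0.5582 -0.1188] 0.0249
[251 228  30  27 474] ztop 0.049 top [0.4429 0.0033] bbox [ 0.4384 -0.0023] [0.076 0.075] enc [ 0.4402 -0.0025] 0.0405
[353 255  19  23 356] ztop 0.063 top [ 0.5577 -0.2215] bbox [ 0.5594 -0.2199] [0.042 0.043] enc [ 0.5593 -0.2191] 0.0227
[ 401  270   42   41 1118] ztop 0.066 top [ 0.6032 -0.3577] bbox [ 0.599  -0.3594] [0.094 0.093] enc [ 0.599  -0.3595] 0.0482
```

View pics/top1.png

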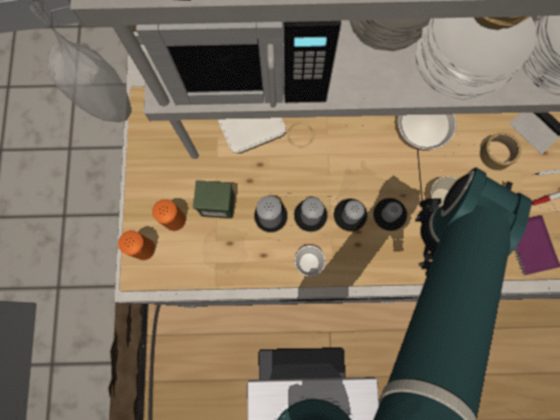

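View pics/scene1.png

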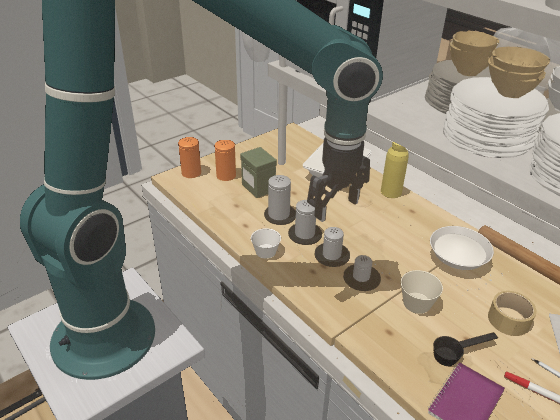

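The top and scene pictures show all four shakers upright and in order on their pads: top pixels (270,212), (312,212), (352,212) and (392,213). Each is within about 4 mm of centre. I'll let the arm settle and hand in.

Call:
arm_command(moves=[1, 0, 0, 0, 0, 0, 0, 1, 0, 0, 0, 0, 0, 0, 1, 0, 0, 0, 0, 0, 0])

```text
time: 23.88
eef_pos: [0.451, -0.2191, 0.2592]
tcp_rot: [-0.707, 0.707, 0.001, -0.002]
ft_force: [0.3, 1.4, 0.5]
opening: 0.0854
```

```bash
python3 -c "
from rig import *
s=state();print(s['joint_vel'].round(3),s['ft_force']);print(sign_off())"
```

```text
[ 0.001  0.001  0.003  0.007  0.    -0.001  0.001] [0.32309662 1.41261752 0.4507031 ]
the job is handed in; nothing more can be done
None
```

I set the four steel shakers on the four pads, tallest next to the green tin and then descending to the shortest. The job was handed in at about 24 s of the 99 s allowed.

- **Centring:** in the last top and wrist measurements each shaker was within about 2–4 mm of its pad's centre, against the 15 mm allowed. The tallest is the farthest off, by about 4 mm towards the robot.
- **Upright:** all four look upright in both pictures, and their tops measured at about the right heights for standing on the pads. I did not measure the tilt angle.
- **Robot:** the arm was still and clear of everything at hand-in. The orange look-alikes, the cup and the bowl were left alone, and their measured positions did not change.
- **Disagreement:** the scene camera reads y about 4–7 mm lower than the top and wrist cameras. Those two agree with each other to about 2 mm, so I used them.

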